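Find the welded sensor housing that rattles

ROBOT

A 6-joint arm with a two-finger parallel gripper is mounted at the origin on the work surface. World frame = base frame: x ahead of the robot, y to its left, z up, the work surface at z = 0. Lengths are in mm, angles in rad, forces in N, time in s.
With the tool pointing down it reaches from about 350 to 975 mm from the base axis. Payload 7.1 kg.
Tool frame: the origin (TCP) lies between the finger pads; the fingertips stand 19 mm ahead of it and the grasp point (between the pads) is the TCP; z points along the fingers, y is the line along which they close (so a half turn about z gives the same grasp; the last joint's range is limited). The gripper opens to 88 mm and grips with 3 to 60 N. Pads are 20 mm wide; open, the fingers measure 115 mm over their backs; the gripper's body (75 mm by 178 mm) begins 61 mm behind the grasp point.
Start: joints at [-1.173, 0.423, 1.63, -0, 1.089, -0.019], TCP at [253.038, -571.469, 241.675] pointing down, gripper open.
Joint ranges: [-3, 3], [-0.9, 2.11], [0.09, 2.58], [-1.31, 4.45], [0.11, 2.69], [-2.54, 2.54]. Speed limits (rad/s): [2.39, 2.39, 3.01, 3.14, 3.14, 3.14].

INTERFACE

Orientations are given as a rotation vector (axis times angle).
In Python, from workcell import ctrl gives the robot as it stands.
- The arm moves only by the tool arm_command, never from a script. Its argument "series" is a list of rows, each an object with "linear": the shift along the tool's x, y, z in m, a list of three; "turn": the turn about the tool's z in rad. A call has 1 to 10 rows; each row shifts and turns the commanded pose from where the row before left it, along the tool's axes as they then stand; what a row does not reach is not made up. A row lasts 1/10 s, in which the tool goes at most 50 mm and 8.59 degrees, less where a joint would pass 70% of its speed; a pose out of reach is approached as far as the arm can. A call with a gripper value outside its range is refused whole. "jaw" is the opening, from -1 (shut) to 1 (fully open), set as the call begins (left out, the last holds). The fingers move at their own pace and stop on an object; the grip force is fixed at half the most. Time passes only in rows, so rows that do not move let the fingers close. It gives the time, the measured TCP pose, the force, the opening and the grip force at its end, in the units of the state.
- ctrl.get_obs(): the state, without advancing time (a new reading comes with each control period).
- ctrl.get_image(name): name is "side" or "top"; returns a dict with "frame" (420x560x3 uint8, blue, green, red), "fx", "fy", "cx", "cy" (pixels), "k1" (the pictures are not rectified: a ray, as slopes to the right and down, at radius r is drawn at 1 + k1 r^2 times it, then the intrinsics apply), "rvec" (rotation vector, rad) and "tvec" (3), from world to camera coordinates, as OpenCV has them. Camera axes: x right, y down, z forward; pixel columns grow to the right and rows downward; lengths in mm; the calibration is good to about 2 mm. A picture is of the moment at which its call begins. There is no depth.
- ctrl.close_job(): hands the job in; it is judged then, once.
The state is a dict: "t": time; "qpos": joint angles; "qvel": joint speeds; "joint_torque": joint torques, N m; "ee_pos": TCP position; "orientation": TCP orientation; "ft_force": force on the tool from outside, world axes, zero at the start; "moment": the same for the moment, N m; "width": finger opening in mm; "grasp_force": force on a finger pad.
Only numpy, scipy, OpenCV 4.12 (cv2) and the standard library are available. Lean on these libraries where they do the work, as an engineer would, in place of code of your own. Each camera call takes 0.05 s, during which the arm holds its last target. There are 200 camera calls.

TASK

One of the three welded sensor housings in the tray has a weight broken loose inside. Pick them up and shake them end to end to find the one that rattles; lay that one in the reject box and shut the lid. The two sound ones stay or go back in the tray, lying flat. Set the housings down without dropping them, and leave the other things on the bench where they are.

Things in the scene. Friction and masses are not known exactly. Their poses are not given: they have to be found in the camera images.
- housing_left_center (a point): left of three alike closed steel sensor housings seen from the robot (left is +y): flat sealed box 100 x 44 x 36 mm (x, y, z), 0.28 to 0.66 kg, lying flat in the tray; a brass connector 14 mm across sticks 12 mm out of its +x end. Point: the box's centre, 18 mm up; x along the box, z up. In one of the three, any, a loose tungsten ball (24 mm, 120 g) rolls freely, 34 mm either way along x
- housing_middle_center (a point): middle of three alike closed steel sensor housings seen from the robot (left is +y): flat sealed box 100 x 44 x 36 mm (x, y, z), 0.28 to 0.66 kg, lying flat in the tray; a brass connector 14 mm across sticks 12 mm out of its +x end. Point: the box's centre, 18 mm up; x along the box, z up. In one of the three, any, a loose tungsten ball (24 mm, 120 g) rolls freely, 34 mm either way along x
- housing_right_center (a point): right of three alike closed steel sensor housings seen from the robot (left is +y): flat sealed box 100 x 44 x 36 mm (x, y, z), 0.28 to 0.66 kg, lying flat in the tray; a brass connector 14 mm across sticks 12 mm out of its +x end. Point: the box's centre, 18 mm up; x along the box, z up. In one of the three, any, a loose tungsten ball (24 mm, 120 g) rolls freely, 34 mm either way along x
- reject: grey sheet-steel reject box, fixed to the bench, 150 x 190 x 60 mm (x, y, z), walls and floor 4 mm, open at the top while its lid stands up. Origin at the centre of its underside, z up; the lid is hinged along the +x rim, the side away from the robot
- lid (a joint): angle of the reject box's lid: 0 shut, 1.57 standing upright, 1.9 leaning back against its stop. Plain plate 150 x 190 x 6 mm, 0.28 kg, no handle. Past upright it rests leaning back; pushed well over the upright towards the robot it falls shut by itself in one or two seconds (damped hinge, no spring)
- lid_edge (a point): middle of the lid's free edge (its top edge while it stands open), half-way through the plate
- lid_hinge (a point): middle of the lid's hinge line, 60 mm above the bench; the hinge line runs along the box's y axis
- tray: shallow open black tray, fixed to the bench, 200 x 375 x 20 mm (x, y, z), walls and floor 4 mm; the three housings lie in it side by side, long sides roughly along its x, middles about 100 mm apart. Origin at the centre of its underside, z up
- spool: bystander: flanged wire spool standing on end, 72 mm across, 32 mm high; origin at the centre of its underside
- eyepiece_cap: bystander: black rubber microscope cap, 60 mm across, 24 mm high; origin at the centre of its underside
- work_block: bystander: dark round steel work block, 90 mm across, 30 mm high, 1.4 kg; origin at the centre of its underside
Mind the look-alikes: they are no part of the job. There is more than one size of the reject; the job needs the largest. Leave any black look-alike of the part that bears housing_right_center alone.

How it is judged:
By the outcome, as a careful person would: the job done as asked, in the order asked, and still so for the second after the job is handed in, with the robot touching nothing.
It also fails if it takes over 72 s, if anything falls off the work surface, if the arm or the gripper's body presses on something with over 40 N, if the wrist force passes 120 N, or if a joint passes its speed limit or range.

## Working session

There is one attempt and no reset: what is moved stays moved. The work goes in short steps, Python scripts to look and compute and a tool call to move; the robot and the scene stay as the last step left them, time stands still between calls to the robot, and variables do not carry over. Pictures are saved under pics/ and viewed, at most 10 in all, crops included, and the job is handed in when it is done.

Besides the shell and the picture viewer there is one more tool, called after "Call:" by a JSON object that holds its "method" and its "body". arm_command: Moves the arm, as the interface text tells. Its arguments: {"type":"object","properties":{"series":{"type":"array"},"jaw":{"type":"number"}},"required":["series"]}

```bash
mkdir -p pics
cat > h.py <<'E'
import numpy as np, cv2
from workcell import ctrl
def cam(n,save=None):
    d=ctrl.get_image(n)
    if save: cv2.imwrite(save,d['frame'])
    return d
def ray(d,u,v):
    K=np.array([[d['fx'],0,d['cx']],[0,d['fy'],d['cy']],[0,0,1.]])
    p=cv2.undistortPoints(np.array([[[u,v]]],float),K,np.array([d['k1'],0,0,0,0.]))[0,0]
    R=cv2.Rodrigues(np.array(d['rvec'],float))[0]; t=np.array(d['tvec'],float).ravel()
    return -R.T@t, R.T@np.array([p[0],p[1],1])
def at(d,u,v,z):
    c,r=ray(d,u,v); return (c+r*(z-c[2])/r[2])
def proj(d,P):
    K=np.array([[d['fx'],0,d['cx']],[0,d['fy'],d['cy']],[0,0,1.]])
    return cv2.projectPoints(np.array(P,float).reshape(-1,1,3),np.array(d['rvec'],float),np.array(d['tvec'],float),K,np.array([d['k1'],0,0,0,0.]))[0][:,0]
E
python3 - <<'E'
from h import *
import pickle
for n in('top','side'):
    d=cam(n,f'pics/{n}0.png'); pickle.dump(d,open(n+'.pkl','wb')); print(n,d['k1'],ray(d,280,210))
o=ctrl.get_obs(); print(o)
E
```

```text
top 0.021706438137461953 (array([ 370.59131511,   54.71172558, 1244.81827975]), array([ 0.10061678, -0.03151818, -0.99444849]))
side 0.026568273617940213 (array([ 16.55557195, 677.88374888, 817.69358912]), array([ 0.46102854, -0.58883733, -0.66390133]))
{'t': 0.1, 'qpos': array([-1.17299490e+00,  4.23779644e-01,  1.63059924e+00, -6.05248221e-06,
        1.08862027e+00, -1.89866788e-02]), 'qvel': array([-9.28388609e-05, -1.21662881e-03, -1.29993218e-04, -1.48339245e-03,
        6.62316338e-05, -2.52986016e-04]), 'joint_torque': array([-9.28606605e-04, -5.45616674e+01, -2.74323642e+01,  6.44809823e-02,
        1.86746480e-02, -5.41911561e-05]), 'ee_pos': array([ 252.86016924, -571.04148709,  240.97555001]), 'orientation': array([-3.07227109e+00, -6.49679594e-01,  4.24047697e-04]), 'ft_force': array([0.5755071 , 0.20515163, 0.27043087]), 'moment': array([0.02323046, 0.03110849, 0.00764267]), 'grasp_force': 0.0, 'width': 87.91670138428664}
```

View pics/top0.png

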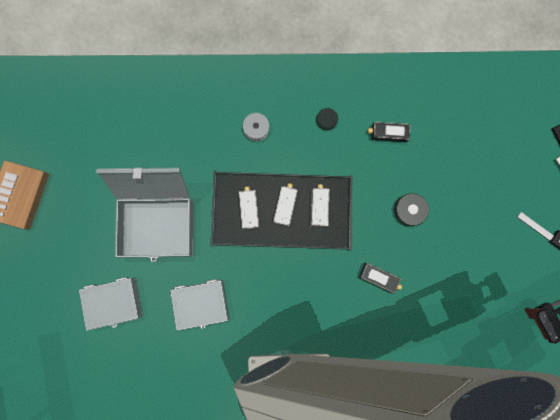

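View pics/side0.png

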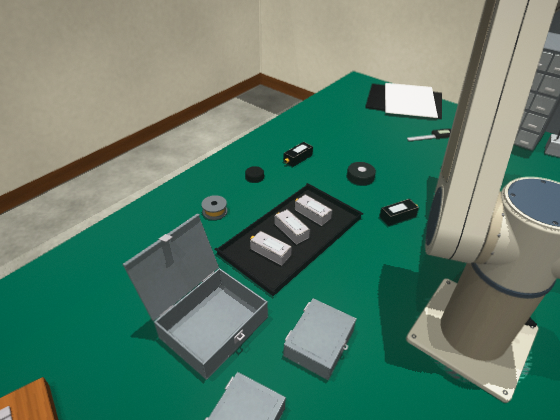

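The top view has +x up and +y left.
- **Housings:** the light housings are in the tray at about (249,208), (286,206) and (320,206). The black look-alikes at (391,131) and (380,278) are outside it.
- **Reject box:** the large open box is at (153,228). Smaller shut look-alikes are at (109,304) and (199,305).
- **Bystanders:** spool (256,126), cap (327,119), work block (412,210).

My choice is the three white housings and the open box. I'll check that with a close crop.

Run:
```python
from h import *
import pickle
d=pickle.load(open('top.pkl','rb')); f=d['frame']
c=f[155:275,85:365]; 
hsv=cv2.cvtColor(f,cv2.COLOR_BGR2HSV)
m=np.zeros(f.shape[:2],np.uint8); m[176:246,218:348]=(f[176:246,218:348].min(2)>110)*255
n,l,s,ce=cv2.connectedComponentsWithStats(m)
big=f.copy()
for i in range(1,n):
    if s[i,4]<150: continue
    ys,xs=np.where(l==i); w=np.array([at(d,x,y,36)[:2] for x,y in zip(xs,ys)])
    r=cv2.minAreaRect(w.astype(np.float32)); 
    ang=cv2.fitLine(w.astype(np.float32),2,0,.01,.01).ravel()
    print(s[i,4],ce[i],r,ang)
for nm,p,z in[('box fl',(117,256),60),('box fr',(190,256),60),('box br',(190,200),60),('box bl',(117,200),60),('lid l',(98,170),200),('lid r',(179,170),200),('tray',(213,172),20),('tray',(353,175),20),('tray',(351,248),20),('tray',(211,246),20)]: print(nm,at(d,*p,z).round(0))
cv2.imwrite('pics/c.png',cv2.resize(c,None,fx=2.8,fy=2.8,interpolation=cv2.INTER_CUBIC))
```

```text
640 [285.271875 204.9625  ] ((509.8497619628906, 1.0730819702148438), (45.63770294189453, 109.9389419555664), 75.84309387207031) [ 9.6910435e-01 -2.4665110e-01  5.0634286e+02  1.8573437e+00]
646 [320.09442724 206.27244582] ((504.4230041503906, -91.3668212890625), (47.65485382080078, 109.36854553222656), 86.36543273925781) [ 9.9846554e-01 -5.5376187e-02  5.0097375e+02 -9.2108307e+01]
645 [248.46821705 208.38294574] ((501.8312072753906, 100.96009826660156), (111.13589477539062, 45.65663146972656), 4.404134273529053) [9.9646449e-01 8.4014975e-02 4.9899930e+02 1.0105665e+02]
box fl [380. 440.  60.]
box fr [375. 253.  60.]
box br [522. 253.  60.]
box bl [525. 442.  60.]
lid l [578. 441. 200.]
lid r [575. 255. 200.]
tray [603. 197.  20.]
tray [ 588. -188.   20.]
tray [ 387. -174.   20.]
tray [401. 204.  20.]
```

View pics/c.png

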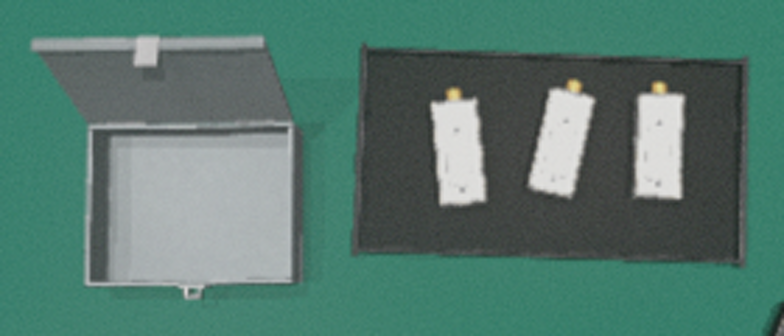

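The crop confirms three white housings with brass connectors pointing +x, and the open largest box with its lid leaning back. I'll start with the right housing.

```bash
cat >> h.py <<'E'
def go(x,y,z,yawdeg):
    o=ctrl.get_obs(); R=cv2.Rodrigues(np.array(o['orientation']))[0]
    cur=np.arctan2(R[1,0],R[0,0]); t=cur-np.radians(yawdeg)
    c,s=np.cos(np.radians(yawdeg)),np.sin(np.radians(yawdeg))
    d=np.array([x,y,z])-o['ee_pos']
    print('t',o['t'],'turn',t.round(3),'then',(np.array([d@[c,s,0],d@[s,-c,0],-d[2]])/1000).round(4),'w',o['width'])
def listen(n=12):
    M=[]
    for i in range(n):
        ctrl.get_image('side'); o=ctrl.get_obs(); R=cv2.Rodrigues(np.array(o['orientation']))[0]
        M.append(np.r_[R.T@o['ft_force'],R.T@o['moment']])
    M=np.array(M); print(np.c_[M[:,[0,2]].round(2),M[:,4].round(3)].tolist()); print('mean',M.mean(0).round(3),'sd',M.std(0).round(3))
E
python3 -c "
from h import *
go(501,-92,110,-3.2)"
```

```text
t 0.1 turn 0.473 then [ 0.221  -0.4921  0.131 ] w 87.91670138428664
```

Call:
{"method": "arm_command", "body": {"series": [{"linear": [0,0,0],"turn": 0.12},{"linear": [0,0,0],"turn": 0.12},{"linear": [0,0,0],"turn": 0.12},{"linear": [0,0,0],"turn": 0.113},{"linear": [0.018,-0.041,0],"turn": 0},{"linear": [0.018,-0.041,0],"turn": 0},{"linear": [0.018,-0.041,0],"turn": 0},{"linear": [0.018,-0.041,0],"turn": 0},{"linear": [0.018,-0.041,0],"turn": 0},{"linear": [0.018,-0.041,0],"turn": 0}], "jaw": 1}}

```text
t: 1.1
ee_pos: [375.0, -330.1, 241.5]
orientation: [-3.14, 0.089, 0.0]
ft_force: [1.3, -0.5, -0.3]
width: 87.9
grasp_force: 0.0
```

Call:
{"method": "arm_command", "body": {"series": [{"linear": [0.018,-0.041,0.014],"turn": 0},{"linear": [0.018,-0.041,0.014],"turn": 0},{"linear": [0.018,-0.041,0.014],"turn": 0},{"linear": [0.018,-0.041,0.014],"turn": 0},{"linear": [0.018,-0.041,0.014],"turn": 0},{"linear": [0.018,-0.041,0.02],"turn": 0},{"linear": [0,0,0.02],"turn": 0},{"linear": [0,0,0.02],"turn": 0},{"linear": [0,0,0],"turn": 0},{"linear": [0,0,0],"turn": 0}]}}

```text
t: 2.1
ee_pos: [496.0, -92.4, 111.6]
orientation: [-3.14, 0.088, 0.002]
ft_force: [0.9, -0.2, -0.0]
width: 87.7
grasp_force: 0.0
```

```bash
python3 -c "
from h import *
go(501,-92,27,-3.2); d=cam('top'); d2=cam('side')
a=cv2.resize(d['frame'][150:270,200:360],(640,480)); b=cv2.resize(d2['frame'][160:300,210:370],(549,480))
cv2.imwrite('pics/g1.png',cv2.resize(np.hstack([a,b]),(800,323)))"
```

```text
t 2.1 turn -0.0 then [ 0.0049 -0.0007  0.0846] w 87.711170054142
```

View pics/g1.png

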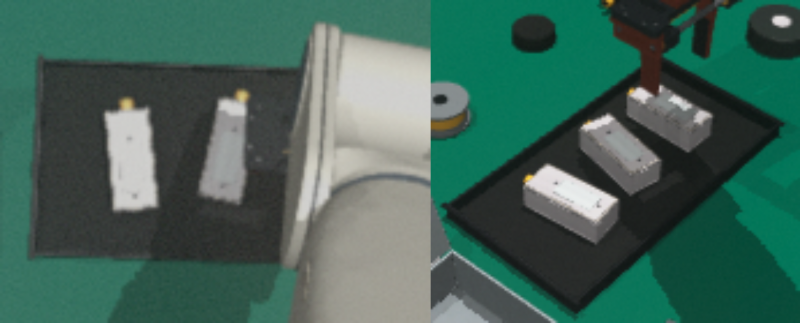

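The gripper is lined up over the right housing, with one finger on each side. I'll lower, grip and lift.

Call:
{"method": "arm_command", "body": {"series": [{"linear": [0.003,0,0.03],"turn": 0},{"linear": [0.002,0,0.03],"turn": 0},{"linear": [0,0,0.015],"turn": 0},{"linear": [0,0,0.01],"turn": 0},{"linear": [0,0,0],"turn": 0}]}}

```text
t: 2.7
ee_pos: [501.1, -92.9, 26.4]
orientation: [-3.14, 0.089, 0.001]
ft_force: [-1.1, 0.6, -1.0]
width: 87.8
grasp_force: 0.0
```

Call:
{"method": "arm_command", "body": {"series": [{"linear": [0,0,0],"turn": 0},{"linear": [0,0,0],"turn": 0},{"linear": [0,0,0],"turn": 0},{"linear": [0,0,0],"turn": 0},{"linear": [0,0,0],"turn": 0},{"linear": [0,0,0],"turn": 0},{"linear": [0,0,0],"turn": 0}], "jaw": -1}}

```text
t: 3.4
ee_pos: [501.4, -92.6, 26.9]
orientation: [-3.14, 0.088, -0.0]
ft_force: [-0.5, 0.6, 3.6]
width: 44.2
grasp_force: 30.0
```

Call:
{"method": "arm_command", "body": {"series": [{"linear": [0,0,-0.03],"turn": 0},{"linear": [0,0,-0.04],"turn": 0},{"linear": [0,0,-0.03],"turn": 0},{"linear": [0,0,0],"turn": 0},{"linear": [0.04,0,0],"turn": 0},{"linear": [0.04,0,0],"turn": 0}]}}

```text
t: 4.0
ee_pos: [580.1, -97.0, 124.9]
orientation: [-3.14, 0.089, 0.005]
ft_force: [0.5, -0.6, -4.7]
width: 43.8
grasp_force: 30.0
```

```bash
python3 -c "
from h import *
listen(14);go(501,-92,127,-3.2)"
```

```text
[[9.86, 3.67, 0.88], [0.63, 4.89, 0.051], [-1.38, 6.33, -0.065], [-0.95, 6.12, -0.04], [-0.56, 5.11, -0.055], [-0.79, 4.96, -0.056], [0.13, 5.04, -0.062], [0.77, 5.59, -0.036], [0.47, 4.23, 0.005], [-0.67, 4.57, -0.019], [0.34, 5.24, -0.103], [-0.46, 5.52, -0.015], [0.04, 5.57, -0.026], [-0.23, 5.33, -0.032]]
mean [ 5.140e-01  4.800e-02  5.154e+00  3.600e-02  3.000e-02 -1.000e-03] sd [2.663 0.587 0.675 0.034 0.238 0.035]
t 4.7 turn -0.0 then [-0.0802 -0.0007 -0.0002] w 43.85584866500702
```

Call:
{"method": "arm_command", "body": {"series": [{"linear": [-0.04,0,0],"turn": 0},{"linear": [-0.04,0,0],"turn": 0}]}}

```text
t: 4.9
ee_pos: [501.1, -92.7, 126.8]
orientation: [3.14, -0.088, 0.002]
ft_force: [-0.7, -0.2, -5.7]
width: 43.9
grasp_force: 30.0
```

```bash
python3 -c "
from h import *
listen(14);go(501,-92,127,-3.2)"
```

```text
[[-10.49, 6.65, -0.87], [-0.07, 4.72, -0.076], [0.35, 4.9, -0.015], [0.49, 4.59, 0.014], [0.96, 5.3, 0.05], [-0.53, 4.88, 0.027], [-0.73, 5.64, 0.056], [-0.06, 5.64, -0.037], [-0.14, 5.51, -0.024], [0.27, 4.54, -0.008], [-0.16, 4.58, 0.032], [-0.14, 5.11, 0.031], [-0.04, 5.57, 0.024], [0.24, 5.27, 0.075]]
mean [-0.718 -0.255  5.208  0.038 -0.051  0.   ] sd [2.739 0.662 0.557 0.037 0.23  0.026]
t 5.6 turn -0.0 then [-0.0006 -0.0006 -0.0004] w 43.81519083798851
```

Mean moment shifted from -0.042 to +0.019 N·m, about what a moving ball would give, but noise is high. I'll repeat the shake and average for longer.

Call:
{"method": "arm_command", "body": {"series": [{"linear": [0.04,0,0],"turn": 0},{"linear": [0.04,0,0],"turn": 0},{"linear": [0,0,0],"turn": 0},{"linear": [0,0,0],"turn": 0}]}}

```text
t: 6.0
ee_pos: [581.6, -97.1, 126.3]
orientation: [-3.14, 0.088, 0.001]
ft_force: [-1.3, 0.1, -4.9]
width: 43.9
grasp_force: 30.0
```

```bash
python3 -c "
from h import *
listen(24)" | tail -1
```

```text
mean [ 1.520e-01 -9.300e-02  4.987e+00  3.900e-02 -5.500e-02  4.000e-03] sd [0.706 0.52  0.533 0.02  0.03  0.032]
```

Call:
{"method": "arm_command", "body": {"series": [{"linear": [-0.04,0,0],"turn": 0},{"linear": [-0.04,0,0],"turn": 0},{"linear": [0,0,0],"turn": 0},{"linear": [0,0,0],"turn": 0}]}}

```text
t: 7.6
ee_pos: [501.0, -92.7, 127.0]
orientation: [3.14, -0.089, 0.001]
ft_force: [1.0, -0.8, -4.3]
width: 43.8
grasp_force: 30.0
```

```bash
python3 -c "
from h import *
listen(24);go(501,-92,27,-3.2)" | tail -2
```

```text
mean [ 2.150e-01 -3.900e-02  5.276e+00  3.000e-02  2.600e-02 -5.000e-03] sd [0.517 0.537 0.522 0.027 0.029 0.032]
t 8.8 turn -0.0 then [-0.0004 -0.0006  0.0997] w 44.302232990698
```

The difference is 0.081 N·m, the full ball travel. As a control, I'll return to the same spot from the other side, to rule out a pose bias.

Call:
{"method": "arm_command", "body": {"series": [{"linear": [-0.03,0,-0.01],"turn": 0},{"linear": [-0.03,0,-0.01],"turn": 0},{"linear": [0,0,0],"turn": 0},{"linear": [0.04,0,0],"turn": 0},{"linear": [0.04,0,0],"turn": 0},{"linear": [0,0,0],"turn": 0},{"linear": [0,0,0],"turn": 0}]}}

```text
t: 9.5
ee_pos: [522.1, -93.8, 146.4]
orientation: [3.14, -0.088, -0.0]
ft_force: [-0.0, 0.4, -5.7]
width: 44.1
grasp_force: 30.0
```

Run:
```python
from h import *
listen(14)
import pickle
d=pickle.load(open('top.pkl','rb'))
# box pose fit on rim outline corners (crop px /2.8 + offset), 60 mm up
pc=[(88,283),(297,281),(293,124),(90,126)]
w=np.array([at(d,x/2.8+85,y/2.8+155,60)[:2] for x,y in pc]); print(w.round(1),w.mean(0))
for p in [(31,44),(263,42)]: print('edge',at(d,p[0]/2.8+85,p[1]/2.8+155,202).round(1))
s=pickle.load(open('side.pkl','rb'))
for p in [(157,322),(207,374),(268,289),(219,270)]: print('side',at(s,*p,60).round(0))
go(440,347,180,1)
```

```text
[[-0.19, 5.39, -0.045], [-0.19, 4.13, -0.096], [-0.45, 4.94, -0.003], [-0.74, 4.93, -0.076], [-1.24, 5.16, -0.098], [-0.02, 4.68, -0.062], [-0.7, 4.58, 0.012], [0.3, 5.55, -0.094], [-0.22, 5.04, -0.056], [0.51, 5.55, -0.063], [-0.05, 4.41, -0.086], [-0.09, 5.03, -0.016], [0.09, 5.57, -0.062], [0.33, 5.06, -0.044]]
mean [-0.189  0.013  5.     0.042 -0.056 -0.007] sd [0.452 0.395 0.424 0.02  0.033 0.024]
[[379.4 441.5]
 [376.8 250.5]
 [523.4 254.1]
 [525.1 442.1]] [451.17184739 347.04493296]
edge [575.6 444.6 202. ]
edge [574.3 254.8 202. ]
side [519. 442.  60.]
side [357. 455.  60.]
side [396. 231.  60.]
side [519. 262.  60.]
t 10.2 turn -0.074 then [-0.0736 -0.4421 -0.0333] w 44.141207050995284
```

Same pose, opposite side: -0.056 against +0.026. The right housing rattles, so I'll take it to the box (centre (451,347), yaw about 0).

Call:
{"method": "arm_command", "body": {"series": [{"linear": [0,0,0],"turn": -0.056},{"linear": [-0.02,-0.03,0],"turn": 0},{"linear": [-0.025,-0.04,0],"turn": 0},{"linear": [-0.025,-0.04,0],"turn": 0},{"linear": [-0.007,-0.045,0],"turn": 0},{"linear": [0,-0.045,0],"turn": 0},{"linear": [0,-0.045,0],"turn": 0},{"linear": [0,-0.045,0],"turn": 0},{"linear": [0,-0.045,0],"turn": 0},{"linear": [0,-0.045,0],"turn": 0}]}}

```text
t: 11.2
ee_pos: [444.1, 288.3, 146.9]
orientation: [-3.141, -0.0, -0.001]
ft_force: [1.1, -0.2, -4.2]
width: 43.8
grasp_force: 30.0
```

Call:
{"method": "arm_command", "body": {"series": [{"linear": [0,-0.03,0],"turn": 0},{"linear": [0,-0.02,0],"turn": 0},{"linear": [0,-0.011,0],"turn": 0},{"linear": [0,0,0.01],"turn": 0},{"linear": [0,0,0.02],"turn": 0},{"linear": [0,0,0],"turn": 0},{"linear": [0,0,0],"turn": 0}]}}

```text
t: 11.9
ee_pos: [444.1, 345.6, 116.0]
orientation: [3.14, -0.002, -0.003]
ft_force: [-0.2, 0.5, -4.3]
width: 43.8
grasp_force: 30.0
```

```bash
python3 -c "
from h import *
go(445,347,27,0); d=cam('top'); d2=cam('side')
a=cv2.resize(d['frame'][150:270,80:240],(640,480)); b=cv2.resize(d2['frame'][200:380,110:290],(480,480))
cv2.imwrite('pics/g2.png',cv2.resize(np.hstack([a,b]),(800,343)))"
```

```text
t 11.9 turn -0.002 then [ 0.0009 -0.0014  0.089 ] w 43.787081328656114
```

View pics/g2.png

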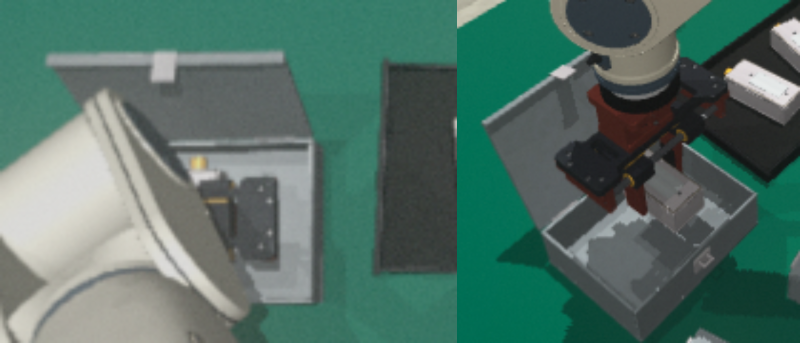

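The housing sits between the walls and clear of the lid. I'll lower it gently.

Call:
{"method": "arm_command", "body": {"series": [{"linear": [0,0,0.03],"turn": 0},{"linear": [0,0,0.03],"turn": 0},{"linear": [0,0,0.018],"turn": 0},{"linear": [0,0,0.005],"turn": 0},{"linear": [0,0,0.003],"turn": 0},{"linear": [0,0,0.001],"turn": 0},{"linear": [0,0,0.001],"turn": 0},{"linear": [0,0,0],"turn": 0}]}}

```text
t: 12.8
ee_pos: [444.9, 347.6, 29.5]
orientation: [-3.141, 0.0, -0.002]
ft_force: [-0.5, 0.3, -4.6]
width: 44.1
grasp_force: 30.0
```

Call:
{"method": "arm_command", "body": {"series": [{"linear": [0,0,0.001],"turn": 0},{"linear": [0,0,0],"turn": 0}]}}

```text
t: 13.0
ee_pos: [444.5, 347.3, 27.9]
orientation: [-3.141, 0.0, -0.001]
ft_force: [-0.1, -0.5, -5.7]
width: 43.9
grasp_force: 30.0
```

Call:
{"method": "arm_command", "body": {"series": [{"linear": [0,0,0.001],"turn": 0},{"linear": [0,0,0],"turn": 0}]}}

```text
t: 13.2
ee_pos: [444.6, 347.4, 26.9]
orientation: [-3.141, 0.0, -0.001]
ft_force: [-0.6, -0.8, -2.7]
width: 43.7
grasp_force: 30.0
```

Contact has begun. I'll go 1 mm further and check.

Call:
{"method": "arm_command", "body": {"series": [{"linear": [0,0,0.001],"turn": 0},{"linear": [0,0,0],"turn": 0}]}}

```text
t: 13.4
ee_pos: [444.6, 347.4, 26.9]
orientation: [-3.141, 0.0, -0.001]
ft_force: [-2.2, -2.0, 10.1]
width: 43.6
grasp_force: 30.0
```

It's resting on the floor. I'll release, raise, then go over behind the lid.

Call:
{"method": "arm_command", "body": {"series": [{"linear": [0,0,0],"turn": 0},{"linear": [0,0,0],"turn": 0},{"linear": [0,0,0],"turn": 0},{"linear": [0,0,0],"turn": 0},{"linear": [0,0,0],"turn": 0},{"linear": [0,0,0],"turn": 0},{"linear": [0,0,-0.02],"turn": 0},{"linear": [0,0,-0.04],"turn": 0},{"linear": [0,0,-0.045],"turn": 0},{"linear": [0,0,-0.045],"turn": 0}], "jaw": 1}}

```text
t: 14.4
ee_pos: [444.0, 346.9, 176.9]
orientation: [3.141, -0.0, -0.001]
ft_force: [1.2, 0.2, 0.1]
width: 88.0
grasp_force: 0.0
```

Call:
{"method": "arm_command", "body": {"series": [{"linear": [0,0,-0.045],"turn": 0},{"linear": [0,0,-0.04],"turn": 0},{"linear": [0,0,0],"turn": 0},{"linear": [0.03,0,0],"turn": 0},{"linear": [0.045,0,0],"turn": 0},{"linear": [0.045,0,0],"turn": 0},{"linear": [0.045,0,0],"turn": 0},{"linear": [0.04,0,0],"turn": 0},{"linear": [0,0,0],"turn": 0},{"linear": [0,0,0],"turn": 0}], "jaw": -1}}

```text
t: 15.4
ee_pos: [649.1, 346.6, 258.6]
orientation: [3.14, -0.002, -0.004]
ft_force: [-0.7, 0.1, 0.1]
width: 11.0
grasp_force: 0.0
```

```bash
python3 -c "
from h import *
go(640,347,190,0); d=cam('top'); d2=cam('side')
a=cv2.resize(d['frame'][150:270,80:240],(640,480)); b=cv2.resize(d2['frame'][180:380,100:300],(480,480))
cv2.imwrite('pics/g3.png',cv2.resize(np.hstack([a,b]),(800,343)))"
```

```text
t 15.4 turn -0.001 then [-0.0091 -0.0004  0.0686] w 11.039056845140122
```

View pics/g3.png

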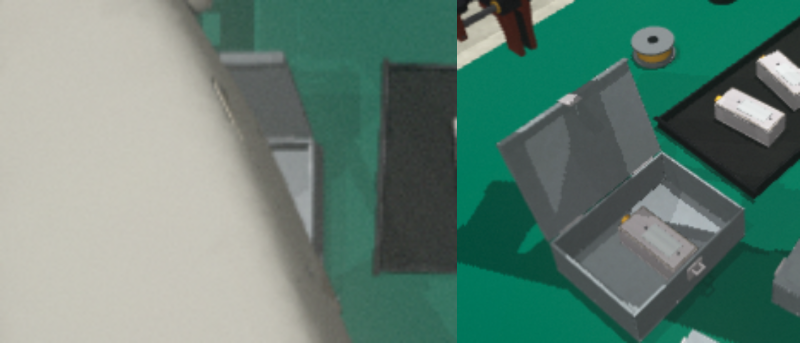

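The housing lies flat in the box, and the gripper is behind the lid. I'll lower it and push towards -x.

Call:
{"method": "arm_command", "body": {"series": [{"linear": [0,0,0.035],"turn": 0},{"linear": [0,0,0.035],"turn": 0},{"linear": [-0.03,0,0],"turn": 0},{"linear": [-0.02,0,0],"turn": 0},{"linear": [-0.015,0,0],"turn": 0},{"linear": [-0.015,0,0],"turn": 0},{"linear": [-0.015,0,0],"turn": 0}]}}

```text
t: 16.2
ee_pos: [552.8, 347.6, 191.5]
orientation: [-3.141, -0.002, -0.002]
ft_force: [1.6, 0.1, 1.8]
width: 0.5
grasp_force: 0.5
```

Call:
{"method": "arm_command", "body": {"series": [{"linear": [-0.015,0,0],"turn": 0},{"linear": [-0.015,0,0],"turn": 0},{"linear": [-0.015,0,0],"turn": 0},{"linear": [-0.015,0,0],"turn": 0},{"linear": [-0.015,0,0],"turn": 0}]}}

```text
t: 16.7
ee_pos: [477.9, 347.2, 190.7]
orientation: [3.142, -0.0, -0.0]
ft_force: [0.1, -0.5, 0.0]
width: 0.4
grasp_force: 0.1
```

```bash
python3 -c "
from h import *
go(640,347,190,0); d2=cam('side'); b=cv2.resize(d2['frame'][180:380,100:300],(480,480))
cv2.imwrite('pics/g4.png',b)"
```

```text
t 16.7 turn -0.0 then [0.1621 0.0002 0.0007] w 0.3929409836232869
```

View pics/g4.png

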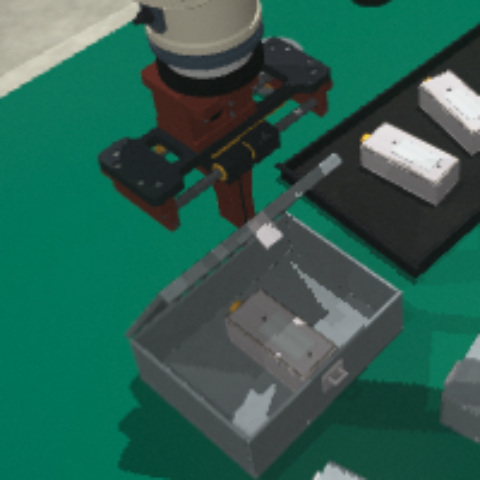

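The lid is past upright and falling on its own. I'll raise the arm and wait.

Call:
{"method": "arm_command", "body": {"series": [{"linear": [0,0,-0.03],"turn": 0},{"linear": [0,0,-0.04],"turn": 0},{"linear": [0,0,0],"turn": 0},{"linear": [0,0,0],"turn": 0},{"linear": [0,0,0],"turn": 0},{"linear": [0,0,0],"turn": 0},{"linear": [0,0,0],"turn": 0},{"linear": [0,0,0],"turn": 0},{"linear": [0,0,0],"turn": 0},{"linear": [0,0,0],"turn": 0}]}}

```text
t: 17.75
ee_pos: [479.3, 347.2, 260.5]
orientation: [3.141, -0.0, -0.0]
ft_force: [0.9, 1.3, 0.7]
width: 0.7
grasp_force: 0.0
```

Call:
{"method": "arm_command", "body": {"series": [{"linear": [0,0,0],"turn": 0},{"linear": [0,0,0],"turn": 0},{"linear": [0,0,0],"turn": 0},{"linear": [0,0,0],"turn": 0},{"linear": [0,0,0],"turn": 0},{"linear": [0,0,0],"turn": 0},{"linear": [0,0,0],"turn": 0},{"linear": [0,0,0],"turn": 0},{"linear": [0,0,0],"turn": 0},{"linear": [0,0,0],"turn": 0}]}}

```text
t: 18.75
ee_pos: [479.4, 347.2, 260.7]
orientation: [-3.142, 0.0, 0.0]
ft_force: [-0.6, 0.1, 0.5]
width: 0.5
grasp_force: 0.0
```

```bash
python3 -c "
from h import *
cam('side','pics/g5.png')"
```

```text
(no output)
```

View pics/g5.png

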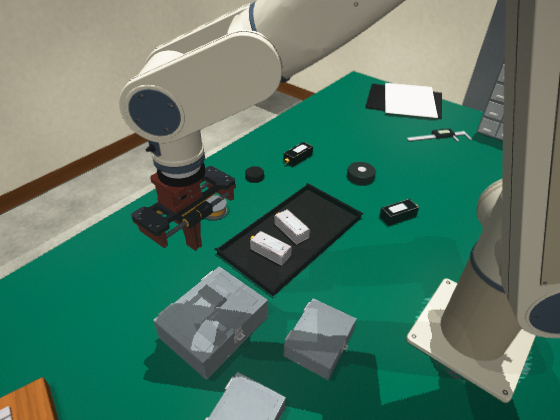

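The lid is shut (box at (210,320)). The two other housings lie flat in the tray at (270,247) and (292,226), and the bystanders haven't moved. I'll hand the job in.

```bash
python3 -c "
from workcell import ctrl
print(ctrl.close_job())"
```

```text
the job is handed in; nothing more can be done
None
```

The right housing rattled: its moment swung by the 0.08 N·m the loose ball should give, at the same pose. It is flat in the large reject box with the lid shut. I didn't pick up or shake the other two, which still lie flat in the tray, and I handed the job in at about 19 s.

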